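# Latch, upend and right a preserving canister

### The arm

A 6-joint arm with a two-finger parallel gripper is mounted at the origin on a cart in front of the work surface, level with it; the furniture and walls round the work are solid. World frame = base frame: x ahead of the robot, y to its left, z up, the work surface at z = 0. Lengths are in mm, angles in rad, forces in N, time in s.
With the tool pointing down it reaches from about 150 to 775 mm from the base axis. Payload 6.1 kg.
Tool frame: the origin (TCP) lies between the finger pads; the fingertips stand 19 mm ahead of it and the grasp point (between the pads) is the TCP; z points along the fingers, y is the line along which they close (so a half turn about z gives the same grasp; the last joint's range is limited). The gripper opens to 85 mm and grips with 20 to 120 N. Pads are 22 mm wide; open, the fingers measure 114 mm over their backs; the gripper's body (76 mm by 85 mm) begins 54 mm behind the grasp point. The pads swing forward as they close: fully open they stand 13 mm farther back than shut.
Start: joints at [1.328, 0.126, -0.04, 1.405, 0, 1.571], TCP at [126.216, 509.586, 250.295] pointing down, gripper open.
Joint ranges: [-2.72, 2.72], [-0.95, 1.95], [-1.27, 1.35], [-1.78, 2.02], [-1.46, 1.47], [-3.14, 3.14]. Speed limits (rad/s): [2.39, 2.39, 3.01, 3.14, 3.14, 3.14].

### API

Orientations are given as a unit quaternion [w, x, y, z].
In Python, from plant import * gives the robot as it stands.
- The arm moves only by the shell command python3 -m crank 'ROWS' [FORCE]. ROWS is JSON, a list that holds one entry, the list of rows, each a list of 7 numbers: the shift along the tool's x, y, z each as a share of 3 cm, from -1 to 1, then the turn, a rotation vector about the tool's x, y, z each as a share of 0.12 rad, from -1 to 1, then the closure, from -1 (fully open) to 1 (shut). In form: [[[dx, dy, dz, ax, ay, az, grip], ...]]. A call has 1 to 12 rows; each row shifts and turns the commanded pose from where the row before left it, along the tool's axes as they then stand; what a row does not reach is not made up. A row lasts 1/10 s, in which the tool goes at most 50 mm and 8.59 degrees, less where a joint would pass 70% of its speed; a pose out of reach is approached as far as the arm can. A call with a number of a shift or a turn outside -1 to 1 is refused whole. A call with a gripper value outside its range is refused whole. The fingers move at their own pace and stop on an object; FORCE is the grip in N (left out, the last holds). Time passes only in rows, so rows that do not move let the fingers close. It gives the time, the measured TCP pose, the force, the opening and the grip force at its end, in the units of the state.
- read_state(): the state, without advancing time (a new reading comes with each control period).
- snapshot(name): name is "scene" or "side" or "wrist"; returns a dict with "image" (420x560x3 uint8, blue, green, red), "z_map" (420x560 float32, mm along the optical axis (not along the pixel's ray), 0 where there is no reading), "vertical_fov" (degrees; the focal length in pixels is half the picture's height over the tangent of half this angle, whatever the lens; pixels are square), "cx", "cy" (the principal point, pixels), "view" (4x4, takes a point from world to camera coordinates). Camera axes: x right, y up, looking along -z (the intrinsics and any distortion apply to the point x, -y, -z); pixel columns grow to the right and rows downward; lengths in mm; the calibration is good to about 2 mm. A picture is of the moment at which its call begins.
- finish_job(): hands the job in; it is judged then, once.
Trained networks look in the newest picture that a camera, given by its name, has taken for a name from the list of things; names that differ only in an ending like _2 or _b are one class to them, and where a whole thing is asked for, a point or a joint stands for the part that bears it (a point fixed in the world has none). Each returns a list of dicts, best first, with "p" (0 to 1); they miss things now and then, are a little off and sometimes report something else, mostly with a low value. They report only what shows in the picture. A call takes as long as a camera call.
- recognise(camera, name): "bbox" ([left, top, right, bottom] as shares, 0 to 1, of the picture: columns of its width, rows of its height, round what is visible of it).
- mark_of(camera, name): "location" ([column, row] as shares, 0 to 1, of the picture: columns of its width, rows of its height: a listed point, or the origin of a listed thing).
The state is a dict: "time_s": time; "q": joint angles; "qd": joint speeds; "joint_efforts": joint torques, N m; "eef_pos": TCP position; "eef_rot": TCP orientation; "wrist_force": force on the tool from outside, world axes, zero at the start; "moment": the same for the moment, N m; "grip_width": finger opening in mm; "gripper_force": force on a finger pad.
Only numpy, scipy, OpenCV 4.12 (cv2) and the standard library are available. Lean on these libraries where they do the work, as an engineer would, in place of code of your own. Each camera call takes 0.05 s, during which the arm holds its last target. There are 200 camera calls.

### The job

Turn the canister of salted lemons over, as is done each day so that the brine washes its upper layer and lid: press its sprung lid down until the hidden catch clicks and the lid stays shut by itself, then turn the shut canister completely upside down and keep it so for two seconds. Finally stand it upright on the round cork trivet, wholly on the cork, with the lid still latched; do not drop it, and leave the lemon, the spice jar and the coral ramekin where they are.

Things in the scene. Friction and masses are not known exactly. Their poses are not given: they have to be found in the camera images.
- canister: Preserving canister on the worktop: rounded-square off-white body, steel collar, wooden lid; 0.3 to 0.5 kg. With lid shut 66 (x) x 60 (y) x 115 mm (z). Origin: centre of underside; z up to the lid; -x the catch side (small dark button in the collar, does nothing), +x the hinge side. Starts upright, open, catch side turned roughly to the right (yaw 0.6 to 1.7 rad).
- canister_mid (a point): Centre of the canister, 57.5 mm above its underside, close to its mass centre. Its four sides are flat (corners rounded 10 mm) and flush from base to lid top, so it can be gripped across the 60 mm anywhere along its height and laid on a side without rolling; lid top and base are flat. A 70 N grip does it no harm.
- lid (a joint): Lid angle about its hinge (rad): 0 shut, grows as it opens; starts at 0.55 to 0.95. Unlatched, a spring of about 0.1 N m with friction lifts it back to 0.4 or more. Below about 0.2 a hook under the free edge must push a hidden sprung pawl aside. Only fully home (0) does the pawl snap over the hook; then the lid stays within 0.02, even upside down, and cannot be reopened.
- lid_hinge (a point): Middle of the hinge axis, which runs along the canister's y at x = +30, z = 106 mm in its frame. The lid is a flat, smooth 66 x 60 x 12 mm plate: its top lies 9 mm above the axis when shut, and its free edge 63 mm from the axis.
- lid_front (a point): Point on the lid's upper face, on its centre line, 60 mm from the hinge axis and 3 mm in from the free edge; at (-30, 0, 115) mm in the canister's frame when shut. Pressed straight down near it, the lid moves at about 2 N, must be forced past the pawl with about 10 to 15 N, then goes on more easily for 8 mm until it meets the rim and stops hard.
- trivet: Round cork trivet fixed flat on the worktop, 170 mm across and 9 mm thick. Origin: centre of its underside.
- lemon: Lemon lying on the worktop, about 71 x 53 x 51 mm, loose; bystander. Origin: under its centre.
- spice_jar: Spice jar with a black cap, 40 mm across, 105 mm high, loose; bystander. Origin: centre of its underside.
- ramekin: Coral ramekin dish, 67 mm across, 50 mm high, loose; bystander. Origin: centre of its underside.

How it is judged:
By the outcome, as a careful person would: the job done as asked, in the order asked, and still so for the second after the job is handed in, with the robot touching nothing.
It also fails if it takes over 72 s, if anything falls off the work surface, if the arm or the gripper's body presses on something with over 40 N, if the wrist force passes 120 N, or if a joint passes its speed limit or range.

## Working session

There is one attempt and no reset: what is moved stays moved. The work goes in short steps, Python scripts to look and compute and a shell command to move; the robot and the scene stay as the last step left them, time stands still between calls to the robot, and variables do not carry over. Pictures are saved under pics/ and viewed, at most 10 in all, crops included, and the job is handed in when it is done.

```bash
ls; mkdir -p pics; cat > h.py <<'E'
from plant import *
import numpy as np, cv2
from scipy.spatial.transform import Rotation as R
def rot(s=None):
    w,x,y,z=(s or read_state())["eef_rot"]; return R.from_quat([x,y,z,w])
def pts(s):
    z=s["z_map"]; h,w=z.shape; f=h/2/np.tan(np.radians(s["vertical_fov"])/2)
    v,u=np.mgrid[:h,:w]; c=np.stack([(u-s["cx"])/f*z,-(v-s["cy"])/f*z,-z,np.ones_like(z)],-1)
    p=c@np.linalg.inv(s["view"]).T; p[z==0]=np.nan; return p[...,:3]
E
python3 - <<'E'
from h import *
for c in ["scene","side","wrist"]:
    s=snapshot(c); P=pts(s); np.save(c+".npy",P); cv2.imwrite(f"pics/{c}.png",s["image"]); print(c,s["vertical_fov"],s["cx"],s["cy"],[k for k in s])
    for n in ["canister","canister_mid","lid_hinge","lid_front","trivet","lemon","spice_jar","ramekin"]:
        m=mark_of(c,n)[:1]
        for d in m:
            u,v=d["location"]; i,j=int(v*420),int(u*560); print(n,round(d["p"],2),j,i,P[min(i,419),min(j,559)].round())
cv2.imwrite("pics/a.png",cv2.resize(np.hstack([cv2.imread("pics/scene.png"),cv2.imread("pics/side.png")]),(800,300)))
E
```

```text
pics
scene 42.711774279688385 273.2948815389928 214.57443566627086 ['image', 'z_map', 'vertical_fov', 'cx', 'cy', 'view']
canister 0.61 282 292 [ 446. -311.   42.]
canister_mid 0.77 284 274 [ 448. -314.   95.]
lid_hinge 0.85 282 246 [ 456. -291.  147.]
lid_front 0.92 282 238 [ 542. -131.   -0.]
lemon 0.56 295 217 [ 587. -110.   31.]
spice_jar 0.83 375 312 [ 589. -431.   29.]
ramekin 0.96 338 346 [ 473. -475.   47.]
side 43.634838785695706 282.7323377171643 207.2183369883149 ['image', 'z_map', 'vertical_fov', 'cx', 'cy', 'view']
canister 0.68 314 214 [ 463. -244.   33.]
lid_hinge 0.81 310 187 [ 475. -245.  109.]
lid_front 0.72 317 159 [ 465. -646.    2.]
trivet 0.89 325 310 [430.  94.  12.]
lemon 0.82 249 254 [606. -73.  22.]
spice_jar 0.67 267 191 [ 599. -393.   14.]
ramekin 0.47 303 187 [ 493. -259.  101.]
wrist 70.31648151819466 279.10910561359316 201.20494665485256 ['image', 'z_map', 'vertical_fov', 'cx', 'cy', 'view']
```

View pics/scene.png

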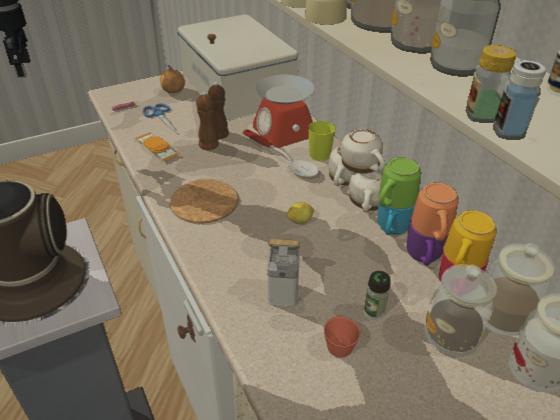

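View pics/side.png

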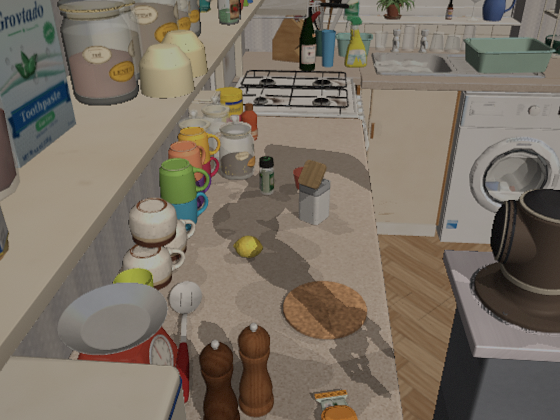

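The scene picture shows the canister at about (283,275) with its lid open and facing away, the trivet at (204,200), the lemon at (300,212), the jar at (377,293) and the ramekin at (341,337). The side picture shows the tilted wooden lid at (314,178) above the body at (314,208). Next I fit the geometry.

```bash
cat > fit.py <<'E'
from h import *
from scipy.optimize import minimize
A=np.vstack([np.load(c+".npy")[::1,::1].reshape(-1,3) for c in ("scene","side")])
N=[len(np.load("scene.npy").reshape(-1,3))]
A0,A1=A[:N[0]],A[N[0]:]
for nm,B in(("scene",A0),("side",A1)):
    B=B[~np.isnan(B).any(1)]
    t=B[(abs(B[:,0]-460)<60)&(abs(B[:,1]+150)<40)]; print(nm,"table z",np.median(t[:,2]) if len(t) else None)
    C=B[(abs(B[:,0]-470)<75)&(abs(B[:,1]+275)<75)&(B[:,2]>15)]
    print(len(C),C.min(0).round(),C.max(0).round())
    b=C[(C[:,2]<90)]
    h=cv2.convexHull(b[:,:2].astype(np.float32))[:,0]; print("body",h.round().tolist()); print(cv2.minAreaRect(b[:,:2].astype(np.float32)))
    l=C[C[:,2]>112]; m=l.mean(0); u,s,v=np.linalg.svd(l-m); print("lid",len(l),m.round(),v[2].round(3),s.round(),l[:,2].max())
    # trivet
    T=B[(abs(B[:,0]-430)<130)&(abs(B[:,1]-94)<130)&(B[:,2]>5)&(B[:,2]<14)]
    if len(T): print("trivet",cv2.minEnclosingCircle(T[:,:2].astype(np.float32)),np.median(T,0))
    for n,x,y in(("lemon",600,-95),("jar",595,-425),("ramekin",480,-450)):
        D=B[(abs(B[:,0]-x)<60)&(abs(B[:,1]-y)<55)&(B[:,2]>12)]
        if len(D): print(n,np.percentile(D,[2,98],axis=0).round().tolist())
E
python3 fit.py
```

```text
scene table z -0.13389426122904524
1857 [ 423. -326.   15.] [ 502. -243.  160.]
body [[501.0, -280.0], [501.0, -272.0], [498.0, -265.0], [495.0, -262.0], [463.0, -243.0], [461.0, -243.0], [454.0, -246.0], [425.0, -287.0], [423.0, -294.0], [424.0, -297.0], [425.0, -299.0], [428.0, -302.0], [436.0, -308.0], [451.0, -318.0], [464.0, -325.0], [466.0, -326.0], [470.0, -325.0], [474.0, -322.0], [475.0, -321.0], [500.0, -281.0]]
((462.851806640625, -283.59844970703125), (70.7328872680664, 60.3595085144043), 57.38994598388672)
lid 350 [ 459. -291.  147.] [0.453 0.805 0.382] [285. 192. 145.] 160.0524518478568
trivet ((458.6102600097656, 91.25236511230469), 154.27215576171875) [427.77551201  74.02914178   8.90938472]
lemon [[579.0, -139.0, 17.0], [660.0, -50.0, 452.0]]
jar [[580.0, -434.0, 17.0], [616.0, -399.0, 107.0]]
ramekin [[465.0, -483.0, 14.0], [526.0, -420.0, 51.0]]
side table z 0.6524304119429871
1576 [ 426. -314.   15.] [ 506. -236.  161.]
body [[503.0, -270.0], [503.0, -266.0], [503.0, -263.0], [497.0, -258.0], [468.0, -240.0], [461.0, -238.0], [459.0, -238.0], [455.0, -240.0], [451.0, -243.0], [432.0, -274.0], [428.0, -279.0], [427.0, -285.0], [426.0, -287.0], [426.0, -292.0], [453.0, -289.0], [503.0, -273.0], [503.0, -271.0]]
((459.5033874511719, -262.5066833496094), (81.41393280029297, 46.7799186706543), 17.811405181884766)
lid 543 [ 471. -267.  136.] [-0.386 -0.65  -0.655] [419. 410.  59.] 161.05315389896327
trivet ((431.8480529785156, 111.63125610351562), 116.86808776855469) [431.65982176  89.91345687   9.8583955 ]
lemon [[582.0, -103.0, 14.0], [641.0, -69.0, 52.0]]
jar [[584.0, -425.0, 15.0], [623.0, -389.0, 107.0]]
ramekin [[508.0, -483.0, 13.0], [529.0, -420.0, 52.0]]
```

```bash
cat > plan.py <<'E'
from h import *
def go(pos=None,z=None,y=None,grip=None):
    "print shift (units of 30mm) and turn (units .12) in current tool axes; z,y = desired tool axes in world"
    s=read_state(); r=rot(s); p=np.array(s["eef_pos"])
    print("t",round(s["time_s"],2),"tcp",p.round(1),"q",np.round(s["q"],2),"F",np.round(s["wrist_force"],1),"w",round(s["grip_width"],1),round(s["gripper_force"],1))
    r2=r
    if z is not None:
        z=np.array(z,float);z/=np.linalg.norm(z);y=np.array(y,float);y-=z*(y@z);y/=np.linalg.norm(y)
        r2=R.from_matrix(np.stack([np.cross(y,z),y,z],1)); print("turn/.12",((r.inv()*r2).as_rotvec()/.12).round(2))
    if pos is not None:
        d=np.array(pos)-p; print("shift/30 before turn",(r.inv().apply(d)/30).round(2),"after turn",(r2.inv().apply(d)/30).round(2))
E
python3 - <<'E'
from plan import *
print(rot().as_matrix().round(3))
# trivet
for c in("scene","side"):
    P=np.load(c+".npy");I=cv2.imread(f"pics/{c}.png");b=recognise(c,"trivet")
    print(c,b[:1])
    if b:
        l,t,r_,bt=b[0]["bbox"];m=np.zeros(P.shape[:2],bool);m[int(t*420)-3:int(bt*420)+3,int(l*560)-3:int(r_*560)+3]=1
        q=P[m&(P[...,2]>6)&(P[...,2]<13)];q=q[~np.isnan(q).any(1)]
        print(np.percentile(q,[1,50,99],axis=0).round())
yaw=1.03;cx=np.array([464.5,-281,0]);X=np.array([np.cos(yaw),np.sin(yaw),0]);Y=np.array([-X[1],X[0],0])
for s in(1,-1): print(s); go(cx+13*X+[0,0,250],[0,0,-1],s*Y)
E
```

```text
[[-0.971  0.24   0.   ]
 [ 0.24   0.971  0.   ]
 [-0.     0.    -1.   ]]
scene [{'bbox': [0.3021, 0.4252, 0.4286, 0.5336], 'p': 0.86}]
[[350.  -2.   6.]
 [428.  74.   9.]
 [508. 157.  13.]]
side [{'bbox': [0.507, 0.6698, 0.658, 0.8062], 'p': 0.87}]
[[353.   4.   7.]
 [432.  89.  10.]
 [511. 164.  13.]]
1
t 1.45 tcp [126.2 509.6 250.3] q [ 1.33  0.13 -0.04  1.41  0.    1.57] F [-1.   0.6  0.3] w 85.4 0.0
turn/.12 [  0.    -0.   -10.61]
shift/30 before turn [-1.741e+01 -2.245e+01  1.000e-02] after turn [ 1.635e+01 -2.323e+01  1.000e-02]
-1
t 1.45 tcp [126.2 509.6 250.3] q [ 1.33  0.13 -0.04  1.41  0.    1.57] F [-1.   0.6  0.3] w 85.4 0.0
turn/.12 [-0.   -0.   15.57]
shift/30 before turn [-1.741e+01 -2.245e+01  1.000e-02] after turn [-1.635e+01  2.323e+01  1.000e-02]
```

```bash
python3 -m crank '[[[0,0,-0.9,0,0,0,1],[0,0,-0.9,0,0,0,1],[0,0,-0.9,0,0,0,1],[-0.91,0.02,0,0,0,0.432,1],[-0.91,0.02,0,0,0,0.432,1],[-0.91,0.02,0,0,0,0.432,1],[-0.91,0.02,0,0,0,0.432,1],[-0.91,0.02,0,0,0,0.432,1],[-0.91,0.02,0,0,0,0.432,1],[-0.91,0.02,0,0,0,0.432,1],[-0.91,0.02,0,0,0,0.432,1],[-0.91,0.02,0,0,0,0.432,1]]]' 40
python3 -m crank '[[[-0.91,0.02,0,0,0,0.432,1],[-0.91,0.02,0,0,0,0.432,1],[-0.91,0.02,0,0,0,0.432,1],[-0.91,0.02,0,0,0,0.432,1],[-0.91,0.02,0,0,0,0.432,1],[-0.91,0.02,0,0,0,0.432,1],[-0.91,0.02,0,0,0,0.432,1],[-0.91,0.02,0,0,0,0.432,1],[-0.91,0.02,0,0,0,0.432,1],[-0.91,0.02,0,0,0,0.432,1],[-0.91,0.02,0,0,0,0.432,1],[-0.91,0.02,0,0,0,0.432,1]]]'
python3 -m crank '[[[-0.91,0.02,0,0,0,0.432,1],[-0.91,0.02,0,0,0,0.432,1],[-0.91,0.02,0,0,0,0.432,1],[-0.91,0.02,0,0,0,0.432,1],[-0.91,0.02,0,0,0,0.432,1],[-0.91,0.02,0,0,0,0.432,1],[-0.91,0.02,0,0,0,0.432,1],[-0.91,0.02,0,0,0,0.432,1],[-0.91,0.02,0,0,0,0.432,1],[-0.91,0.02,0,0,0,0.432,1]]]'
cat > can.py <<'E'
from plan import *
yaw=1.03;C=np.array([464.5,-281,0]);X=np.array([np.cos(yaw),np.sin(yaw),0]);Y=np.array([-X[1],X[0],0]);Z=np.array([0,0,1.])
E
python3 - <<'E'
from can import *
go(C+13*X+195*Z,-Z,-Y)
s=snapshot("wrist");cv2.imwrite("pics/w1.png",s["image"]);np.save("w1.npy",pts(s))
E
```

```text
time_s: 2.65
eef_pos: [348.8, 407.8, 331.2]
eef_rot: [-0.0, 0.348, 0.937, -0.0]
wrist_force: [-0.3, 0.1, 0.8]
grip_width: 0.2
gripper_force: 0.0
time_s: 3.85
eef_pos: [529.8, 141.0, 331.2]
eef_rot: [-0.0, 0.618, 0.786, -0.0]
wrist_force: [-0.7, -0.5, 0.4]
grip_width: 0.2
gripper_force: 0.0
time_s: 4.85
eef_pos: [536.9, -129.1, 331.2]
eef_rot: [-0.0, 0.799, 0.601, -0.0]
wrist_force: [-0.0, 0.9, -0.4]
grip_width: -0.1
gripper_force: 0.0
t 4.85 tcp [ 536.9 -129.1  331.2] q [-0.24  0.2   0.22  1.6  -0.    1.62] F [-0.   0.9 -0.4] w -0.1 0.0
turn/.12 [-0.    0.    2.16]
shift/30 before turn [-5.12 -0.8   4.54] after turn [-5.15  0.54  4.54]
```

View pics/w1.png

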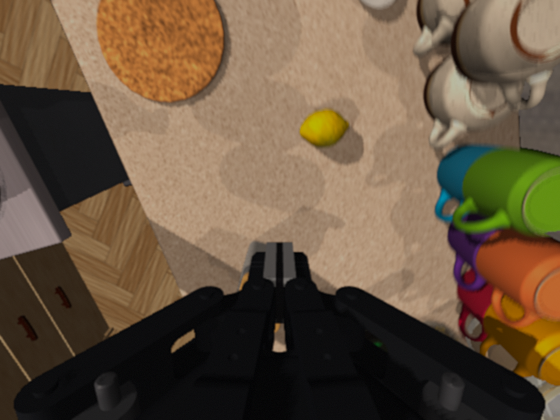

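The wrist view shows the trivet at (160,40), the lemon at (325,127) and the canister partly hidden behind the fingers at (268,290). I'll move over the lid.

```bash
python3 -m crank '[[[0,0,0,0,0,0.72,1],[0,0,0,0,0,0.72,1],[0,0,0,0,0,0.72,1],[-0.86,0.09,0,0,0,0,1],[-0.86,0.09,0,0,0,0,1],[-0.86,0.09,0,0,0,0,1],[-0.86,0.09,0.5,0,0,0,1],[-0.86,0.09,0.5,0,0,0,1],[-0.86,0.09,0.5,0,0,0,1],[0,0,0.9,0,0,0,1],[0,0,0.9,0,0,0,1],[0,0,0,0,0,0,1]]]'
python3 - <<'E'
from can import *
go(C+13*X+178*Z,-Z,-Y)
# refined pose: side picture
B=[]
for c in("scene","side"):
    P=pts(snapshot(c)).reshape(-1,3); B.append(P[(abs(P[:,0]-465)<80)&(abs(P[:,1]+280)<80)&(P[:,2]>15)&(P[:,2]<95)])
for b in B:
    l=(b-C)@np.stack([X,Y,Z],1); print(np.percentile(l[:,:2],[1,5,50,95,99],axis=0).round(1).tolist())
E
```

```text
time_s: 6.1
eef_pos: [469.8, -268.5, 228.8]
eef_rot: [-0.003, 0.87, 0.493, -0.002]
wrist_force: [-0.1, 0.7, -0.7]
grip_width: 0.1
gripper_force: 0.0
t 6.1 tcp [ 469.8 -268.5  228.8] q [-0.52  0.16 -0.04  1.37  0.    1.59] F [-0.1  0.7 -0.7] w 0.1 0.0
turn/.12 [-0.05  0.    0.02]
shift/30 before turn [-0.02  0.07  1.69] after turn [-0.02  0.06  1.69]
[[-38.0, -29.8], [-36.9, -26.6], [-33.9, -1.0], [27.6, 26.4], [29.6, 28.9]]
[[-25.3, -27.2], [-19.0, -22.3], [29.6, 18.4], [34.6, 29.8], [35.9, 31.0]]
```

```bash
python3 -m crank '[[[0,0,0.5,0,0,0,1],[0,0.06,0.5,0,0,0,1],[0,0,0.5,0,0,0,1],[0,0,0.1,0,0,0,1],[-0.1,0,0.1,0,0,0,1],[-0.16,0,0.13,0,0,0,1],[-0.16,0,0.13,0,0,0,1],[-0.12,0,0.16,0,0,0,1],[-0.12,0,0.17,0,0,0,1],[-0.1,0,0.18,0,0,0,1],[0,0,0,0,0,0,1]]]'
python3 - <<'E'
from can import *
go(C-16*X+134*Z)
s=snapshot("side");cv2.imwrite("pics/s2.png",cv2.resize(s["image"][110:260,220:420],(800,600)))
E
```

```text
time_s: 7.3
eef_pos: [460.8, -289.8, 157.3]
eef_rot: [-0.001, 0.87, 0.493, -0.0]
wrist_force: [-0.4, -0.1, 0.4]
grip_width: -0.1
gripper_force: 0.0
t 7.3 tcp [ 460.8 -289.8  157.3] q [-0.56  0.18 -0.18  1.21 -0.    1.55] F [-0.4 -0.1  0.4] w -0.1 0.0
shift/30 before turn [-0.22 -0.05  0.78] after turn [-0.22 -0.05  0.78]
```

View pics/s2.png

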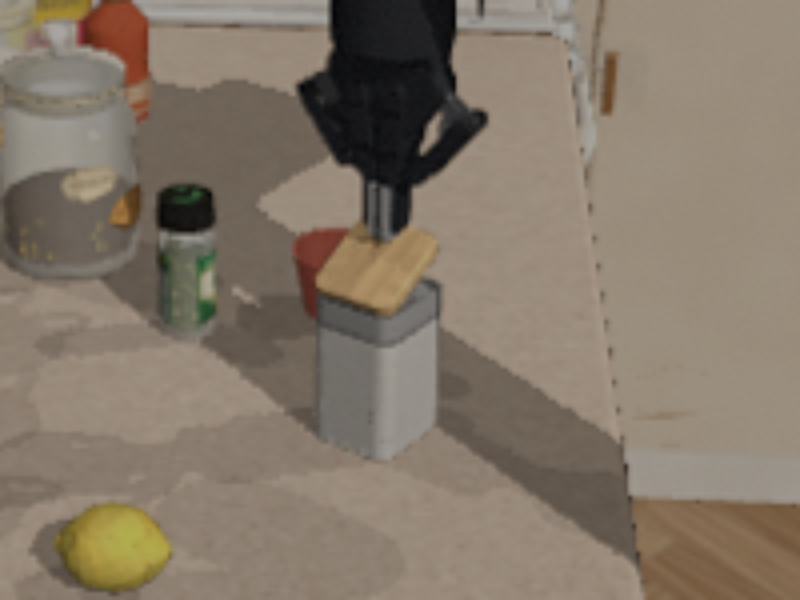

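The fingertips sit on top of the lid's raised free edge at (385,235), and the hinge edge is lower left at (355,295). I'll keep pressing.

```bash
python3 -m crank '[[[-0.05,0,0.13,0,0,0,1],[-0.05,0,0.13,0,0,0,1],[-0.05,0,0.13,0,0,0,1],[0,0,0,0,0,0,1]]]'
python3 -m crank '[[[-0.05,0,0.1,0,0,0,1],[-0.03,0,0.1,0,0,0,1],[0,0,0,0,0,0,1]]]'

```

```text
time_s: 7.75
eef_pos: [458.9, -293.6, 145.9]
eef_rot: [-0.0, 0.87, 0.494, -0.0]
wrist_force: [1.2, -0.8, 0.2]
grip_width: 0.3
gripper_force: 0.3
time_s: 8.05
eef_pos: [458.1, -295.5, 141.3]
eef_rot: [0.0, 0.87, 0.494, 0.001]
wrist_force: [-1.9, 0.7, 6.2]
grip_width: 0.2
gripper_force: 3.2
```

```bash
python3 -m crank '[[[-0.03,0,0.08,0,0,0,1],[-0.02,0,0.08,0,0,0,1],[0,0,0,0,0,0,1]]]'
python3 -m crank '[[[0,0,0.06,0,0,0,1],[0,0,0.06,0,0,0,1],[0,0,0,0,0,0,1]]]'
```

```text
time_s: 8.35
eef_pos: [457.4, -296.7, 136.6]
eef_rot: [0.0, 0.87, 0.494, 0.001]
wrist_force: [-1.2, 2.0, 6.5]
grip_width: 0.3
gripper_force: 3.4
time_s: 8.65
eef_pos: [457.4, -297.0, 133.7]
eef_rot: [0.001, 0.87, 0.494, 0.0]
wrist_force: [-2.9, 1.7, 12.3]
grip_width: -0.0
gripper_force: 5.7
```

```bash
python3 -m crank '[[[0,0,0.05,0,0,0,1],[0,0,0.05,0,0,0,1],[0,0,0,0,0,0,1]]]'
python3 -m crank '[[[0,0,0.05,0,0,0,1],[0,0,0.05,0,0,0,1],[0,0,0,0,0,0,1]]]'
```

```text
time_s: 8.95
eef_pos: [458.3, -297.8, 133.5]
eef_rot: [0.003, 0.87, 0.494, 0.001]
wrist_force: [-5.4, 1.9, 25.6]
grip_width: 0.0
gripper_force: 12.5
time_s: 9.25
eef_pos: [459.3, -298.6, 133.2]
eef_rot: [0.005, 0.87, 0.494, 0.002]
wrist_force: [-7.4, 3.3, 38.9]
grip_width: 0.0
gripper_force: 19.3
```

```bash
python3 -m crank '[[[0,0,-0.3,0,0,0,1],[0,0,-0.7,0,0,0,1],[0,0,-1,0,0,0,1],[0,-1,-1,0,0,0,-1],[0,-1,-0.7,0,0,0,-1],[0,-1,0,0,0,0,-1],[0,-1,0,0,0,0,-1],[0,0,0,0,0,0,-1]]]'
python3 - <<'E'
from can import *
from scipy.optimize import least_squares
go()
out=[]
for c in("scene","side"):
    s=snapshot(c);cv2.imwrite(f"pics/{c}3.png",cv2.resize(s["image"][110:330,200:400],(400,440)));P=pts(s).reshape(-1,3)
    b=P[(abs(P[:,0]-465)<80)&(abs(P[:,1]+280)<80)&(P[:,2]>15)&(P[:,2]<135)]
    t=b[b[:,2]>110]; print(c,"top",len(t),np.percentile(t[:,2],[5,50,95,100]).round(1),cv2.minAreaRect(t[:,:2].astype(np.float32)))
    l=(b-C)@np.stack([X,Y,Z],1); print(np.percentile(l[:,:2],[1,5,50,95,99],axis=0).round(1).tolist())
cv2.imwrite("pics/c3.png",np.hstack([cv2.imread("pics/scene3.png"),cv2.imread("pics/side3.png")]))
E
```

```text
time_s: 10.05
eef_pos: [351.7, -233.8, 237.6]
eef_rot: [-0.0, 0.87, 0.494, 0.0]
wrist_force: [0.3, -1.2, -0.8]
grip_width: 72.2
gripper_force: 0.0
t 10.05 tcp [ 351.7 -233.8  237.6] q [-0.59 -0.07 -0.27  1.37  0.    1.52] F [ 0.3 -1.2 -0.8] w 72.2 0.0
scene top 739 [111.8 114.8 117.1 119.1] ((463.16436767578125, -283.35369873046875), (69.55489349365234, 60.20048904418945), 58.76237869262695)
[[-37.7, -29.9], [-36.6, -27.3], [-33.0, -0.7], [20.3, 26.6], [27.0, 28.9]]
side top 321 [111.7 115.6 117.6 118.8] ((465.7070007324219, -280.20172119140625), (71.32134246826172, 61.797019958496094), 57.3181266784668)
[[-28.0, -28.7], [-21.3, -24.2], [27.1, 13.6], [34.2, 29.5], [35.8, 30.6]]
```

View pics/c3.png

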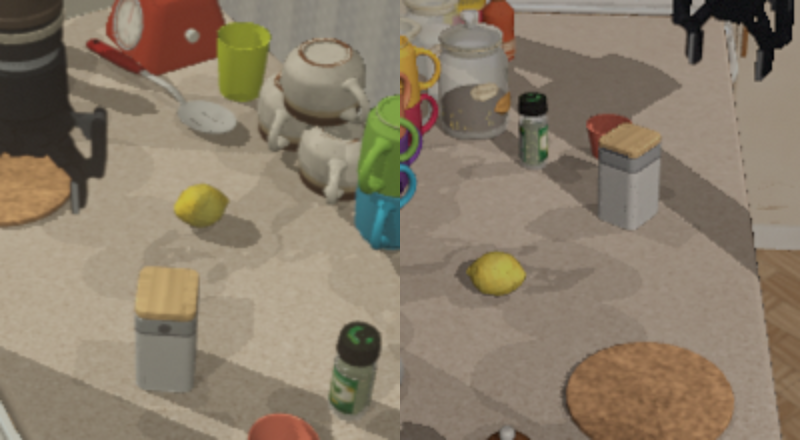

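The lid is flat at 115 mm and stays shut: the scene crop shows the wooden top at (168,292) with the catch side facing the camera, and nothing else has moved. Next I turn the tool horizontal for a radial grasp across the 66 mm.

```bash
sed -i 's/yaw=1.03;C=np.array(\[464.5,-281,0\])/yaw=1.02;C=np.array([464.4,-281.8,0])/' can.py
python3 -m crank '[[[0,0.35,0,0,0,-0.98,-1],[0.08,0.3,0,0,0,-0.98,-1],[0,0,0,0,0,-0.98,-1],[0,0,0,0,0,-0.98,-1],[0,0,0,0,0,-0.98,-1],[0,0,0,0,0,-0.98,-1],[0,0,0,0,0,-0.98,-1],[0,0,0,0,0,-0.98,-1],[0,0,0,0,0,-0.98,-1],[0,0,0,0,0,-0.98,-1],[0,0,0,0,0,-0.98,-1],[0,0,0,0,0,-0.98,-1]]]'
python3 -c "
from can import *
go(C+78*Y+75*Z,-Y,X)"
```

```text
time_s: 11.35
eef_pos: [373.3, -242.7, 236.5]
eef_rot: [-0.0, 0.34, 0.941, 0.0]
wrist_force: [-0.4, -0.1, 0.0]
grip_width: 85.0
gripper_force: 0.0
t 11.35 tcp [ 373.3 -242.7  236.5] q [-0.58 -0.02 -0.23  1.37  0.    0.12] F [-0.4 -0.1  0. ] w 85.0 0.0
turn/.12 [ -0.93 -13.07  -0.93]
shift/30 before turn [-0.6   0.57  5.38] after turn [5.38 0.48 0.67]
```

```bash

python3 -m crank '[[[0,0,0,0,0,-0.59,-1],[0,0,0,0,0,-0.59,-1],[0,0,0,0,-0.8,0,-1],[0,0,0,0,-0.8,0,-1],[0,0,0,0,-0.8,0,-1],[0,0,0,0,-0.8,0,-1],[0,0,0,0,-0.8,0,-1],[0,0,0,0,-0.8,0,-1],[0,0,0,0,-0.8,0,-1],[0,0,0,0,-0.8,0,-1]]]'
python3 -m crank '[[[0,0,0,0,-0.8,0,-1],[0,0,0,0,-0.8,0,-1],[0,0,0,0,-0.8,0,-1],[0,0,0,0,-0.8,0,-1],[0,0,0,0,-0.8,0,-1],[0,0,0,0,-0.8,0,-1],[0,0,0,0,-0.8,0,-1],[0,0,0,0,-0.8,0,-1],[0,0,0,0,0,0,-1]]]'
python3 -c "
from can import *
go(C+78*Y+75*Z,-Y,X)"
```

```text
time_s: 12.35
eef_pos: [373.0, -242.5, 237.7]
eef_rot: [0.362, 0.254, 0.891, -0.103]
wrist_force: [-0.3, -0.6, -1.0]
grip_width: 85.3
gripper_force: 0.0
time_s: 13.25
eef_pos: [384.7, -252.0, 329.5]
eef_rot: [0.632, 0.206, 0.725, -0.18]
wrist_force: [-0.3, 0.6, -0.4]
grip_width: 85.5
gripper_force: 0.0
t 13.25 tcp [ 384.7 -252.   329.5] q [-0.62 -0.88 -1.26 -0.25  0.06 -0.01] F [-0.3  0.6 -0.4] w 85.5 0.0
turn/.12 [-0.03 -1.14 -0.  ]
shift/30 before turn [8.38 0.54 1.34] after turn [8.48 0.54 0.18]
```

```bash
cat > kin.py <<'E'
import numpy as np
from scipy.optimize import least_squares
D=np.array([[.126,-.04,1.405,525,250.3],[.2,.22,1.6,552.2,331.2],[.18,-.18,1.21,544.4,157.3],[-.07,-.27,1.37,422.3,237.6],[-.88,-1.26,-.25,459.9,329.5],[-.02,-.23,1.37,445.3,236.5],[.16,-.04,1.37,541.1,228.8]])
def f(p,q2,q3,q4):
    h,a,b,e,L,=p; ph=q2-q3
    return np.array([a*np.sin(q2)+b*np.cos(ph)+e*np.sin(ph)+L*np.cos(ph+q4),h+a*np.cos(q2)-b*np.sin(ph)+e*np.cos(ph)-L*np.sin(ph+q4)])
s=least_squares(lambda p:np.concatenate([f(p,*d[:3])-d[3:] for d in D]+[.001*(p-[150,300,300,0,200])]),[150,300,300,0,200])
p=s.x
if __name__=="__main__":
    print(p.round(1),s.fun.round(1))
    lo=np.array([-.95,-1.27,-1.78]);hi=np.array([1.95,1.35,2.02])
    for r,z in((543,70),(465,75),(543,200),(543,300),(440,85),(600,85),(650,250)):
      for pd in(0,.3,.5,.8,1.0,-.3):
        best=None
        for x0 in([0,-.5,0],[.8,-1,0],[-.5,-1,0]):
            o=least_squares(lambda q:np.r_[f(p,*q)-[r,z],200*(q[0]-q[1]+q[2]-pd)],x0,bounds=(lo,hi))
            if best is None or o.cost<best.cost: best=o
        print(r,z,pd,best.x.round(2),f"{np.sqrt(2*best.cost):.1f}")
E
python3 kin.py
```

```text
[153.3 519.5 453.9  72.8 415.1] [-0.1  0.1 -0.5 -1.9 -0.6  0.3  1.   0.  -0.2  0.2 -0.4 -2.3  1.3  3.5
  0.   0.2  0.2  0.1  0.2]
543 70 0 [ 0.03 -1.27 -0.9 ] 95.3
543 70 0.3 [-0.08 -1.27 -0.7 ] 43.6
543 70 0.5 [-0.12 -1.27 -0.61] 8.4
543 70 0.8 [-0.19 -1.05 -0.06] 0.0
543 70 1.0 [-0.13 -0.86  0.27] 0.0
543 70 -0.3 [ 0.61 -1.27 -1.78] 127.8
465 75 0 [-0.41 -1.27 -0.31] 122.1
465 75 0.3 [-0.42 -1.27 -0.24] 68.1
465 75 0.5 [-0.42 -1.27 -0.2 ] 32.0
465 75 0.8 [-0.4  -1.16  0.04] 0.0
465 75 1.0 [-0.32 -0.98  0.33] 0.0
465 75 -0.3 [-0.38 -1.27 -0.4 ] 176.0
543 200 0 [-0.32 -1.27 -0.7 ] 56.0
543 200 0.3 [-0.38 -1.27 -0.57] 3.1
543 200 0.5 [-0.44 -1.11 -0.17] 0.0
543 200 0.8 [-0.36 -0.83  0.33] 0.0
543 200 1.0 [-0.25 -0.64  0.6 ] 0.0
543 200 -0.3 [-0.21 -1.27 -0.91] 107.7
543 300 0 [-0.46 -1.27 -0.73] 18.4
543 300 0.3 [-0.57 -1.1  -0.23] 0.0
543 300 0.5 [-0.55 -0.92  0.13] 0.0
543 300 0.8 [-0.4  -0.64  0.57] 0.0
543 300 1.0 [-0.27 -0.44  0.83] 0.0
543 300 -0.3 [-0.36 -1.27 -0.92] 69.9
440 85 0 [-0.56 -1.27 -0.15] 124.6
440 85 0.3 [-0.55 -1.27 -0.1 ] 70.6
440 85 0.5 [-0.54 -1.27 -0.07] 34.6
440 85 0.8 [-0.5  -1.17  0.13] 0.0
440 85 1.0 [-0.39 -1.    0.39] 0.0
440 85 -0.3 [-0.56 -1.27 -0.2 ] 178.7
600 85 0 [ 0.6  -1.27 -1.78] 46.2
600 85 0.3 [ 0.15 -1.27 -1.06] 12.7
600 85 0.5 [-0.02 -1.19 -0.67] 0.0
600 85 0.8 [-0.09 -0.93 -0.04] 0.0
600 85 1.0 [-0.03 -0.74  0.3 ] 0.0
600 85 -0.3 [ 0.58 -1.27 -1.78] 87.6
650 250 0 [ 0.09 -1.22 -1.31] 0.0
650 250 0.3 [-0.2  -1.04 -0.54] 0.0
650 250 0.5 [-0.24 -0.87 -0.13] 0.0
650 250 0.8 [-0.16 -0.58  0.38] 0.0
650 250 1.0 [-0.05 -0.37  0.68] 0.0
650 250 -0.3 [ 0.36 -1.24 -1.78] 25.2
```

```bash
python3 - <<'E'
from kin import *
lo=np.array([-.93,-1.25,-1.75]);hi=np.array([1.9,1.3,2.0])
for pd,L in((.72,[(537,78),(460,78),(537,150),(445,88),(445,140),(450,88)]),(.36,[(537,300),(520,400),(560,400)]),(0,[(520,400),(520,450),(560,450),(560,500),(600,350)]),(-.36,[(520,450),(560,450),(560,500)]),(-.72,[(480,550),(520,550),(520,600),(560,550),(560,600)])):
  for r,z in L:
    best=None
    for x0 in([0,-.5,0],[.8,-1,0],[-.5,-1,0],[0,-1,-1.5]):
        o=least_squares(lambda q:np.r_[f(p,*q)-[r,z],200*(q[0]-q[1]+q[2]-pd)],x0,bounds=(lo,hi))
        if best is None or o.cost<best.cost: best=o
    print(pd,r,z,best.x.round(2),f"{np.sqrt(2*best.cost):.1f}")
P=np.vstack([np.load(c+".npy").reshape(-1,3) for c in("scene","side")]);P=P[~np.isnan(P).any(1)]
h=P[(P[:,2]>250)&(P[:,1]>-700)&(P[:,1]<400)&(P[:,0]>300)]
for z in(250,350,450,550,650,750): 
    k=h[(h[:,2]>z)&(h[:,2]<z+100)]; print(z,len(k),np.percentile(k[:,0],[0,1,5]).round() if len(k) else "")
from can import *
t=.72; Zt=np.cos(t)*-Y-np.sin(t)*Z
go(C+100*Y+220*Z,Zt,X)
go(C+6*Y+78*Z-70*Zt,Zt,X)
E
```

```text
0.72 537 78 [-0.23 -1.12 -0.17] 0.0
0.72 460 78 [-0.45 -1.23 -0.07] 0.0
0.72 537 150 [-0.35 -1.    0.07] 0.0
0.72 445 88 [-0.52 -1.23  0.  ] 0.0
0.72 445 140 [-0.6  -1.14  0.19] 0.0
0.72 450 88 [-0.5  -1.23 -0.01] 0.0
0.36 537 300 [-0.59 -1.06 -0.1 ] 0.0
0.36 520 400 [-0.68 -0.86  0.18] 0.0
0.36 560 400 [-0.58 -0.83  0.11] 0.0
0 520 400 [-0.68 -1.19 -0.51] 0.0
0 520 450 [-0.73 -1.09 -0.36] 0.0
0 560 450 [-0.61 -1.05 -0.45] 0.0
0 560 500 [-0.64 -0.95 -0.31] 0.0
0 600 350 [-0.33 -1.18 -0.86] 0.0
-0.36 520 450 [-0.53 -1.25 -0.97] 25.4
-0.36 560 450 [-0.29 -1.25 -1.3 ] 9.0
-0.36 560 500 [-0.38 -1.2  -1.18] 0.0
-0.72 480 550 [-0.2  -1.25 -1.75] 32.5
-0.72 520 550 [-0.16 -1.25 -1.75] 12.0
-0.72 520 600 [-0.21 -1.18 -1.7 ] 0.0
-0.72 560 550 [-0.08 -1.18 -1.75] 13.5
-0.72 560 600 [-0.11 -1.11 -1.72] 0.0
250 585 [895. 896. 897.]
350 3742 [657. 658. 658.]
450 50298 [654. 660. 665.]
550 9377 [671. 678. 696.]
650 0 
750 0 
t 13.25 tcp [ 384.7 -252.   329.5] q [-0.62 -0.88 -1.26 -0.25  0.06 -0.01] F [-0.3  0.6 -0.4] w 85.5 0.0
turn/.12 [-0.03  4.86 -0.01]
shift/30 before turn [ 3.69  0.54 -0.05] after turn [3.11 0.54 1.99]
t 13.25 tcp [ 384.7 -252.   329.5] q [-0.62 -0.88 -1.26 -0.25  0.06 -0.01] F [-0.3  0.6 -0.4] w 85.5 0.0
turn/.12 [-0.03  4.86 -0.01]
shift/30 before turn [6.67 0.55 1.75] after turn [4.6  0.54 5.14]
```

```bash

python3 -m crank '[[[0,0,0,0,0.81,0,-1],[0,0,0,0,0.81,0,-1],[0,0,0,0,0.81,0,-1],[0,0,0,0,0.81,0,-1],[0,0,0,0,0.81,0,-1],[0,0,0,0,0.81,0,-1],[0.75,0.09,0.84,0,0,0,-1],[0.75,0.09,0.84,0,0,0,-1],[0.75,0.09,0.84,0,0,0,-1],[0.75,0.09,0.84,0,0,0,-1],[0.75,0.09,0.84,0,0,0,-1],[0,0,0,0,0,0,-1]]]'
cat > g.py <<'E'
from can import *
t=.72; Zt=np.cos(t)*-Y-np.sin(t)*Z
go(C+6*Y+78*Z-70*Zt,Zt,X)
go(C+6*Y+78*Z,Zt,X)
E
python3 g.py
```

```text
time_s: 14.45
eef_pos: [405.1, -248.3, 150.5]
eef_rot: [0.389, 0.25, 0.88, -0.11]
wrist_force: [-1.0, 0.1, -0.3]
grip_width: 85.4
gripper_force: 0.0
t 14.45 tcp [ 405.1 -248.3  150.5] q [-0.55 -0.52 -1.07  0.19 -0.    0.  ] F [-1.   0.1 -0.3] w 85.4 0.0
turn/.12 [-0.02 -0.15 -0.02]
shift/30 before turn [0.44 0.08 0.82] after turn [0.45 0.08 0.82]
t 14.45 tcp [ 405.1 -248.3  150.5] q [-0.55 -0.52 -1.07  0.19 -0.    0.  ] F [-1.   0.1 -0.3] w 85.4 0.0
turn/.12 [-0.02 -0.15 -0.02]
shift/30 before turn [0.4  0.09 3.16] after turn [0.45 0.08 3.15]
```

```bash

python3 -m crank '[[[0.22,0.04,0.3,0,-0.15,0,-1],[0.22,0.04,0.3,0,0,0,-1],[0,0,0.4,0,0,0,-1],[0,0,0.5,0,0,0,-1],[0,0,0.5,0,0,0,-1],[0,0,0.4,0,0,0,-1],[0,0,0.3,0,0,0,-1],[0,0,0.25,0,0,0,-1],[0,0,0.2,0,0,0,-1],[0,0,0,0,0,0,-1]]]'
python3 g.py | tail -3
python3 - <<'E'
from h import *
s=snapshot("scene");w=snapshot("wrist")
cv2.imwrite("pics/g1.png",np.hstack([cv2.resize(s["image"][190:350,200:400],(500,400)),cv2.resize(w["image"],(300,225)).repeat(1,0) if 0 else cv2.copyMakeBorder(cv2.resize(w["image"],(300,225)),0,175,0,0,0)]))
E
```

```text
time_s: 15.45
eef_pos: [463.2, -281.8, 87.0]
eef_rot: [0.403, 0.249, 0.874, -0.114]
wrist_force: [0.6, -0.4, -0.4]
grip_width: 85.4
gripper_force: 0.0
t 15.45 tcp [ 463.2 -281.8   87. ] q [-0.54 -0.25 -1.12 -0.17 -0.01  0.01] F [ 0.6 -0.4 -0.4] w 85.4 0.0
turn/.12 [-0.02  0.11 -0.02]
shift/30 before turn [0.34 0.02 0.07] after turn [0.33 0.02 0.07]
```

View pics/g1.png

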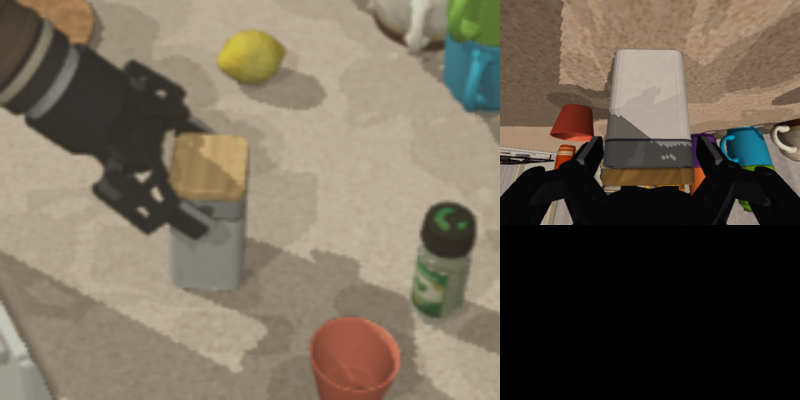

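The fingers straddle the collar at about (195,225) in the scene crop, and the wrist view at right shows the canister centred between them. I'll lower slightly, close and lift.

```bash

python3 -m crank '[[[0.17,0.02,0.03,0,0.05,0,-1],[0.16,0,0.03,0,0.05,0,-1],[0,0,0,0,0,0,-1],[0,0,0,0,0,0,1],[0,0,0,0,0,0,1],[0,0,0,0,0,0,1],[0,0,0,0,0,0,1],[0,0,0,0,0,0,1],[0,0,0,0,0,0,1]]]' 65
python3 g.py | tail -3
python3 -c "
from can import *
go(np.array(read_state()['eef_pos'])+60*Z)"|tail -1
```

```text
time_s: 16.45
eef_pos: [459.1, -278.8, 79.2]
eef_rot: [0.398, 0.249, 0.875, -0.113]
wrist_force: [-5.5, -0.3, 5.3]
grip_width: 65.3
gripper_force: 69.6
t 16.45 tcp [ 459.1 -278.8   79.2] q [-0.54 -0.24 -1.13 -0.17 -0.01  0.01] F [-5.5 -0.3  5.3] w 65.3 69.6
turn/.12 [-0.03  0.02 -0.02]
shift/30 before turn [0.03 0.01 0.03] after turn [0.03 0.01 0.03]
shift/30 before turn [-1.51  0.   -1.31] after turn [-1.51  0.   -1.31]
```

```bash

python3 -m crank '[[[-0.3,0,-0.26,0,0,0,1],[-0.5,0,-0.44,0,0,0,1],[-0.75,0,-0.65,0,0,0,1],[-0.75,0,-0.65,0,0,0,1],[-0.75,0,-0.65,0,0,0,1],[-0.75,0,-0.65,0,0,0,1],[-0.75,0,-0.65,0,0,0,1],[-0.75,0,-0.65,0,0,0,1],[-0.75,0,-0.65,0,0,0,1],[-0.75,0,-0.65,0,0,0,1],[-0.75,0,-0.65,0,0,0,1],[-0.75,0,-0.65,0,0,0,1]]]' 
python3 -m crank '[[[-0.75,0,-0.55,0,0,0,1],[-0.75,0,-0.55,0,0,0,1],[0,0,0,0,-0.6,0,1],[0,0,0,0,-0.6,0,1],[0,0,0,0,-0.6,0,1],[0,0,0,0,-0.6,0,1],[0,0,0,0,-0.6,0,1],[0,0,0,0,-0.6,0,1],[0,0,0,0,-0.6,0,1],[0,0,0,0,-0.6,0,1],[0,0,0,0,-0.6,0,1],[0,0,0,0,-0.6,0,1]]]' 
python3 -c "
from can import *
u=-Y
go(560*u+500*Z,u,X)"
```

```text
time_s: 17.65
eef_pos: [459.3, -278.2, 405.9]
eef_rot: [0.395, 0.249, 0.877, -0.112]
wrist_force: [-0.0, 0.3, -4.0]
grip_width: 65.4
gripper_force: 69.6
time_s: 18.85
eef_pos: [463.8, -281.0, 459.5]
eef_rot: [0.68, 0.193, 0.681, -0.193]
wrist_force: [0.2, -0.3, -4.5]
grip_width: 65.3
gripper_force: 69.3
t 18.85 tcp [ 463.8 -281.   459.5] q [-0.54 -0.67 -1.06 -0.39 -0.02  0.  ] F [ 0.2 -0.3 -4.5] w 65.3 69.3
turn/.12 [-0.02 -0.02 -0.  ]
shift/30 before turn [-1.35 -0.11  0.59] after turn [-1.35 -0.11  0.59]
```

```bash

python3 -m crank '[[[-0.65,0,0.3,0,0,0,1],[-0.65,0,0.3,0,0,0,1],[0,0,0,0,0,0.9,1],[0,0,0,0,0,0.95,1],[0,0,0,0,0,0.95,1],[0,0,0,0,0,0.95,1],[0,0,0,0,0,0.95,1],[0,0,0,0,0,0.95,1],[0,0,0,0,0,0.95,1],[0,0,0,0,0,0.95,1],[0,0,0,0,0,0.95,1],[0,0,0,0,0,0.95,1]]]' 
python3 -m crank '[[[0,0,0,0,0,0.95,1],[0,0,0,0,0,0.95,1],[0,0,0,0,0,0.95,1],[0,0,0,0,0,0.95,1],[0,0,0,0,0,0.95,1],[0,0,0,0,0,0.95,1],[0,0,0,0,0,0.95,1],[0,0,0,0,0,0.95,1],[0,0,0,0,0,0.95,1],[0,0,0,0,0,0.95,1],[0,0,0,0,0,0.95,1],[0,0,0,0,0,0.95,1]]]' 
cat > inv.py <<'E'
from can import *
u=-Y; t=.72
go(560*u+600*Z,u*np.cos(t)+np.sin(t)*Z,-X)
# canister up axis in tool frame (at grasp): tool z=cos t u - sin t Z, y=X, x=y x z
zt=np.cos(t)*u-np.sin(t)*Z; M=np.stack([np.cross(X,zt),X,zt],1)
up=rot().apply(M.T@Z); print("canister up",up.round(3),"tilt from down",np.degrees(np.arccos(-up[2])).round(1))
E
python3 inv.py
```

```text
time_s: 20.05
eef_pos: [479.7, -290.9, 498.0]
eef_rot: [0.675, 0.531, 0.47, 0.204]
wrist_force: [-0.4, 0.4, -4.3]
grip_width: 65.6
gripper_force: 69.3
time_s: 21.25
eef_pos: [479.7, -290.9, 498.0]
eef_rot: [0.395, 0.709, 0.029, 0.584]
wrist_force: [0.1, 0.1, -4.3]
grip_width: 65.1
gripper_force: 69.3
t 21.25 tcp [ 479.7 -290.9  498. ] q [-0.54 -0.64 -0.97 -0.32 -0.02  2.51] F [ 0.1  0.1 -4.3] w 65.1 69.3
turn/.12 [-1.9   5.85  5.06]
shift/30 before turn [ 2.67  2.1  -0.05] after turn [2.58 0.11 2.22]
canister up [-0.798 -0.031 -0.602] tilt from down 53.0
```

```bash

python3 -m crank '[[[0,0,0,0,0,0.95,1],[0,0,0,0,0,0.95,1],[0,0,0,0,0,0.95,1],[0,0,0,0,0,0.95,1],[0,0,0,0,0,0.9,1],[0.7,0,0,0,0,0,1],[0.7,0,0,0,0,0,1],[0.7,0,0,0,0,0,1],[0.7,0,0,0,0,0,1],[0.6,0,0,0,0,0,1]]]' 
python3 -m crank '[[[0,0,0,0,0.6,0,1],[0,0,0,0,0.6,0,1],[0,0,0,0,0.6,0,1],[0,0,0,0,0.6,0,1],[0,0,0,0,0.6,0,1],[0,0,0,0,0.6,0,1],[0,0,0,0,0.6,0,1],[0,0,0,0,0.6,0,1],[0,0,0,0,0.6,0,1],[0,0,0,0,0.6,0,1]]]' 
python3 inv.py
```

```text
time_s: 22.25
eef_pos: [483.9, -284.3, 601.4]
eef_rot: [0.218, 0.689, -0.168, 0.671]
wrist_force: [0.0, -0.1, -4.7]
grip_width: 65.1
gripper_force: 69.4
time_s: 23.25
eef_pos: [483.8, -284.4, 601.7]
eef_rot: [0.264, 0.407, -0.079, 0.871]
wrist_force: [1.1, -0.3, -4.4]
grip_width: 65.5
gripper_force: 69.7
t 23.25 tcp [ 483.8 -284.4  601.7] q [-0.56 -0.11 -1.14 -1.76  0.05  3.09] F [ 1.1 -0.3 -4.4] w 65.5 69.7
turn/.12 [-0.4   0.01  0.49]
shift/30 before turn [-0.04  0.36 -0.08] after turn [-0.02  0.36 -0.06]
canister up [-0.041 -0.064 -0.997] tilt from down 4.4
```

```bash

python3 -m crank '[[[0,-0.8,0,0,0,0,1],[0,-0.8,0,0,0,0,1],[0,-0.8,0,-0.2,0,0.25,1],[0,-0.8,0,-0.2,0,0.25,1],[0,0,0,0,0,0,1]]]' 
python3 inv.py
```

```text
time_s: 23.75
eef_pos: [535.8, -201.0, 600.4]
eef_rot: [0.245, 0.402, -0.112, 0.875]
wrist_force: [-0.1, -0.3, -4.0]
grip_width: 65.5
gripper_force: 70.2
t 23.75 tcp [ 535.8 -201.   600.4] q [-0.25 -0.07 -1.12 -1.78 -0.22  2.95] F [-0.1 -0.3 -4. ] w 65.5 70.2
turn/.12 [-0.05  0.09 -0.03]
shift/30 before turn [ 0.04  3.64 -0.07] after turn [ 0.03  3.64 -0.05]
canister up [-0.01   0.004 -1.   ] tilt from down 0.6
```

```bash

for i in 1; do python3 -m crank '[[[0,0,0,0,0,0,1],[0,0,0,0,0,0,1],[0,0,0,0,0,0,1],[0,0,0,0,0,0,1],[0,0,0,0,0,0,1],[0,0,0,0,0,0,1],[0,0,0,0,0,0,1],[0,0,0,0,0,0,1],[0,0,0,0,0,0,1],[0,0,0,0,0,0,1],[0,0,0,0,0,0,1],[0,0,0,0,0,0,1]]]' ; done
python3 -m crank '[[[0,0,0,0,0,0,1],[0,0,0,0,0,0,1],[0,0,0,0,0,0,1],[0,0,0,0,0,0,1],[0,0,0,0,0,0,1],[0,0,0,0,0,0,1],[0,0,0,0,0,0,1],[0,0,0,0,0,0,1],[0,0,0,0,0,0,1],[0,0,0,0,0,0,1],[0,0,0,0,0,0,1],[0,0,0,0,0,0,1]]]' | tail -2
python3 -m crank '[[[0,0,0,0,0,0,1],[0,0,0,0,0,0,1],[0,0,0,0,0,0,1]]]' |head -1
python3 -c "
from can import *
go()
s=snapshot('scene');cv2.imwrite('pics/i.png',s['image'][:300,100:460])"
```

```text
time_s: 24.95
eef_pos: [533.1, -203.6, 602.7]
eef_rot: [0.247, 0.4, -0.113, 0.875]
wrist_force: [0.1, -0.7, -4.6]
grip_width: 65.2
gripper_force: 70.2
grip_width: 65.4
gripper_force: 70.2
time_s: 26.45
t 26.45 tcp [ 533.1 -203.7  602.7] q [-0.26 -0.07 -1.12 -1.78 -0.22  2.95] F [-0.  -0.2 -4.1] w 65.1 70.2
```

View pics/i.png

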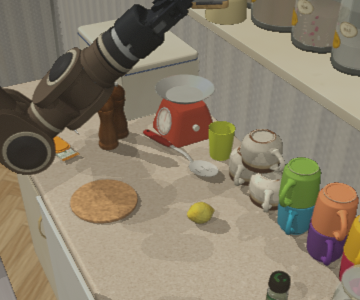

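The inverted canister's wooden lid shows underneath the gripper at (212,3), and the rest is undisturbed. The hold has lasted more than 2.5 s, so I'll turn it back.

```bash

python3 -m crank '[[[0,0,0,0,-0.6,0,1],[0,0,0,0,-0.6,0,1],[0,0,0,0,-0.6,0,1],[0,0,0,0,-0.6,0,1],[0,0,0,0,-0.6,0,1],[0,0,0,0,-0.6,0,1],[0,0,0,0,-0.6,0,1],[0,0,0,0,-0.6,0,1],[0,0,0,0,-0.6,0,1],[0,0,0,0,-0.6,0,1]]]' |head -1
python3 -m crank '[[[0,0,0,0,0,-0.95,1],[0,0,0,0,0,-0.95,1],[0,0,0,0,0,-0.95,1],[0,0,0,0,0,-0.95,1],[0,0,0,0,0,-0.95,1],[0,0,0,0,0,-0.95,1],[0,0,0,0,0,-0.95,1],[0,0,0,0,0,-0.95,1],[0,0,0,0,0,-0.95,1],[0,0,0,0,0,-0.95,1],[0,0,0,0,0,-0.95,1],[0,0,0,0,0,-0.95,1]]]' |head -1
python3 -m crank '[[[0,0,0,0,0,-0.95,1],[0,0,0,0,0,-0.95,1],[0,0,0,0,0,-0.95,1],[0,0,0,0,0,-0.95,1],[0,0,0,0,0,-0.95,1],[0,0,0,0,0,-0.95,1],[0,0,0,0,0,-0.95,1],[0,0,0,0,0,-0.95,1],[0,0,0,0,0,-0.95,1],[0,0,0,0,0,-0.95,1],[0,0,0,0,0,-0.95,1],[0,0,0,0,0,-0.95,1]]]' |head -1
cat > tr.py <<'E'
from can import *
a=np.arctan2(81,431);u=np.array([np.cos(a),np.sin(a),0]);w=np.array([-u[1],u[0],0]);t=.72
zt=np.cos(t)*u-np.sin(t)*Z
go(444*u+300*Z,u,w)
go(444*u+300*Z,zt,w)
go(444*u+89*Z,zt,w)
M=np.stack([np.cross(X,np.cos(t)*-Y-np.sin(t)*Z),X,np.cos(t)*-Y-np.sin(t)*Z],1)
up=rot().apply(M.T@Z);print("up",up.round(3))
E
python3 tr.py
```

```text
time_s: 27.5
time_s: 28.7
time_s: 29.9
t 29.9 tcp [ 533.  -203.6  601.5] q [-0.2  -0.61 -0.73 -0.11 -0.35  0.4 ] F [ 0.2 -0.2 -5.2] w 65.4 69.9
turn/.12 [-6.06  1.17 -3.18]
shift/30 before turn [11.8   2.02 -7.65] after turn [10.05  9.95 -1.41]
t 29.9 tcp [ 533.  -203.6  601.5] q [-0.2  -0.61 -0.73 -0.11 -0.35  0.4 ] F [ 0.2 -0.2 -5.2] w 65.4 69.9
turn/.12 [-4.68  6.82 -5.26]
shift/30 before turn [11.8   2.02 -7.65] after turn [8.48 9.95 5.57]
t 29.9 tcp [ 533.  -203.6  601.5] q [-0.2  -0.61 -0.73 -0.11 -0.35  0.4 ] F [ 0.2 -0.2 -5.2] w 65.4 69.9
turn/.12 [-4.68  6.82 -5.26]
shift/30 before turn [18.29 -0.7  -7.61] after turn [13.77  9.95 10.2 ]
up [-0.71   0.094  0.698]
```

```bash

python3 -m crank '[[[0,0,0,-0.585,0.853,-0.658,1],[0,0,0,-0.585,0.853,-0.658,1],[0,0,0,-0.585,0.853,-0.658,1],[0,0,0,-0.585,0.853,-0.658,1],[0,0,0,-0.585,0.853,-0.658,1],[0,0,0,-0.585,0.853,-0.658,1],[0,0,0,-0.585,0.853,-0.658,1],[0,0,0,-0.585,0.853,-0.658,1],[0,0,0,0,0,0,1]]]' |head -1
python3 -m crank '[[[0.71,0.83,0.46,0,0,0,1],[0.71,0.83,0.46,0,0,0,1],[0.71,0.83,0.46,0,0,0,1],[0.71,0.83,0.46,0,0,0,1],[0.71,0.83,0.46,0,0,0,1],[0.71,0.83,0.46,0,0,0,1],[0.71,0.83,0.46,0,0,0,1],[0.71,0.83,0.46,0,0,0,1],[0.71,0.83,0.46,0,0,0,1],[0.71,0.83,0.46,0,0,0,1],[0.71,0.83,0.46,0,0,0,1],[0,0,0,0,0,0,1]]]' |head -1
python3 tr.py | tail -4
```

```text
time_s: 30.8
time_s: 32.0
t 32.0 tcp [440.4  62.2 320.6] q [ 0.09 -0.67 -0.76  0.64  0.08 -0.06] F [ 0.1  0.2 -5.2] w 65.2 70.9
turn/.12 [ 0.06  0.02 -0.02]
shift/30 before turn [5.82 0.62 5.08] after turn [5.81 0.68 5.08]
up [-0.001 -0.007  1.   ]
```

```bash

python3 -m crank '[[[0.6,0.1,0.52,0.06,0,0,1],[0.6,0.1,0.52,0,0,0,1],[0.6,0.1,0.52,0,0,0,1],[0.6,0.1,0.52,0,0,0,1],[0.6,0.1,0.52,0,0,0,1],[0.6,0.1,0.52,0,0,0,1],[0.6,0.06,0.52,0,0,0,1],[0.5,0,0.44,0,0,0,1],[0.4,0,0.36,0,0,0,1],[0.3,0,0.26,0,0,0,1],[0,0,0,0,0,0,1]]]' |head -1
python3 tr.py | tail -4
```

```text
time_s: 33.1
t 33.1 tcp [439.   77.6 110.4] q [ 0.17 -0.57 -1.2   0.08  0.   -0.  ] F [-0.4  0.1 -5.3] w 65.2 71.1
turn/.12 [-0.05  0.04 -0.04]
shift/30 before turn [0.58 0.16 0.42] after turn [0.58 0.16 0.43]
up [-0.004 -0.001  1.   ]
```

```bash

python3 -m crank '[[[0.2,0,0.15,0,0,0,1],[0.15,0,0.11,0,0,0,1],[0.1,0,0.07,0,0,0,1],[0.05,0,0.04,0,0,0,1],[0,0,0,0,0,0,1]]]' |head -4
python3 tr.py | tail -4
python3 -m crank '[[[0.06,0,0.05,0,0,0,1],[0,0,0,0,0,0,1]]]' |head -4
```

```text
time_s: 33.6
eef_pos: [438.8, 78.0, 93.6]
eef_rot: [0.413, -0.082, 0.906, 0.036]
wrist_force: [-1.0, 0.7, -4.3]
t 33.6 tcp [438.8  78.   93.6] q [ 0.17 -0.54 -1.23  0.02  0.   -0.01] F [-1.   0.7 -4.3] w 65.0 71.1
turn/.12 [-0.05  0.03 -0.02]
shift/30 before turn [0.15 0.15 0.06] after turn [0.15 0.15 0.06]
up [-0.004  0.001  1.   ]
time_s: 33.8
eef_pos: [438.8, 78.0, 91.3]
eef_rot: [0.413, -0.082, 0.906, 0.036]
wrist_force: [0.5, 0.5, -4.0]
```

```bash

python3 -m crank '[[[0.05,0,0.04,0,0,0,1],[0,0,0,0,0,0,1]]]' |sed -n '2p;4p'
python3 -m crank '[[[0.04,0,0.03,0,0,0,1],[0,0,0,0,0,0,1]]]' |sed -n '2p;4p'
python3 -m crank '[[[0.03,0,0.03,0,0,0,1],[0,0,0,0,0,0,1]]]' |sed -n '2p;4p'
```

```text
eef_pos: [438.6, 77.9, 89.2]
wrist_force: [-0.1, -0.2, -3.6]
eef_pos: [438.8, 78.0, 88.3]
wrist_force: [0.3, 0.9, -3.0]
eef_pos: [439.6, 78.1, 88.2]
wrist_force: [-2.3, 0.5, 2.0]
```

```bash

python3 -m crank '[[[0,0,0,0,0,0,0.2],[0,0,0,0,0,0,-0.2],[0,0,0,0,0,0,-0.6],[0,0,0,0,0,0,-1],[0,0,0,0,0,0,-1],[0,0,0,0,0,0,-1]]]' |tail -3
python3 -m crank '[[[0,0,-0.2,0,0,0,-1],[0,0,-0.4,0,0,0,-1],[0,0,-0.6,0,0,0,-1],[0,0,-0.8,0,0,0,-1],[0,0,-0.8,0,0,0,-1],[0,0,-0.8,0,0,0,-1],[-0.5,0,-0.8,0,0,0,-1],[-0.5,0,-0.8,0,0,0,-1],[0,0,0,0,0,0,-1]]]'
python3 - <<'E'
from h import *
for c in("scene","side"):
    s=snapshot(c);cv2.imwrite(f"pics/{c}9.png",s["image"]);P=pts(s).reshape(-1,3)
    b=P[(abs(P[:,0]-443)<60)&(abs(P[:,1]-83)<60)&(P[:,2]>100)&(P[:,2]<145)]
    print(c,np.percentile(b[:,2],[5,50,95]).round(1),cv2.minAreaRect(b[:,:2].astype(np.float32)))
cv2.imwrite("pics/f.png",np.hstack([cv2.resize(cv2.imread("pics/scene9.png")[130:370,120:420],(400,320)),cv2.resize(cv2.imread("pics/side9.png")[130:370,170:470],(400,320))]))
E
```

```text
wrist_force: [0.3, -0.3, -0.0]
grip_width: 85.4
gripper_force: 0.0
time_s: 35.9
eef_pos: [342.8, 60.7, 217.6]
eef_rot: [0.417, -0.082, 0.905, 0.037]
wrist_force: [0.4, -0.7, -0.3]
grip_width: 85.6
gripper_force: 0.0
scene [102.7 122.8 126. ] ((445.3686218261719, 76.89183044433594), (62.156246185302734, 73.12489318847656), 8.218196868896484)
side [103.4 124.2 126.6] ((447.5887145996094, 80.71138763427734), (60.73929977416992, 69.64430236816406), 6.653682708740234)
```

View pics/f.png

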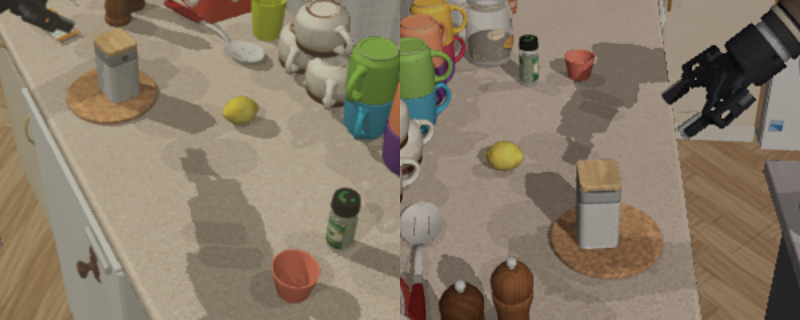

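The canister stands upright and shut on the cork, at (117,70) in the scene half and (598,205) in the side half. Its lid top is at 124 mm, and the lemon, jar and ramekin have not moved.

```bash
python3 -c "
from plant import *
print(finish_job())"
```

```text
the job is handed in; nothing more can be done
None
```

I latched the canister's lid, held the canister upside down for over 2.5 s, and stood it upright and still shut on the cork trivet; the lemon, jar and ramekin did not move, and I handed the job in at about 36 s.

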